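# Index the vial carousel and swing the reader over it

### The arm

A 6-joint arm with a two-finger parallel gripper is mounted at the origin on a cart in front of the work surface, level with it; the furniture and walls round the work are solid. World frame = base frame: x ahead of the robot, y to its left, z up, the work surface at z = 0. Lengths are in mm, angles in degrees, forces in N, time in s.
With the tool pointing down it reaches from about 350 to 850 mm from the base axis. Payload 8.1 kg.
Tool frame: the origin (TCP) lies midway between the tips of the shut fingers; the grasp point (between the pads) lies 19 mm behind it; z points along the fingers, y is the line along which they close (so a half turn about z gives the same grasp; the last joint's range is limited). The gripper opens to 85 mm and grips with 20 to 120 N. Pads are 22 mm wide; open, the fingers measure 114 mm over their backs; the gripper's body (76 mm by 85 mm) begins 54 mm behind the grasp point. The pads swing forward as they close: fully open they stand 13 mm farther back than shut.
Start: joints at [67.873, 7.471, 85.268, -0, 87.261, -4.893], TCP at [177.749, 573.071, 194.992] pointing down, gripper open.
Joint ranges: [-169.43, 169.43], [-51.17, 129.36], [1.28, 143.12], [-76.62, 256.62], [0, 156.53], [-152.29, 152.29]. Speed limits (degrees/s): [136.94, 136.94, 159.86, 180, 180, 180].

### API

Orientations are given as [roll, pitch, yaw] about the fixed x, y, z axes, in that order (R = Rz(yaw) Ry(pitch) Rx(roll)).
In Python, from bench import r gives the robot as it stands.
- The arm moves only by the tool send_rows, never from a script. Its argument "increments" is a list of rows, each a list of 6 numbers: the shift along the tool's x, y, z in mm, then the turn, a rotation vector about the tool's x, y, z in rad. A call has 1 to 5 rows; each row shifts and turns the commanded pose from where the row before left it, along the tool's axes as they then stand; what a row does not reach is not made up. A row lasts 1/8 s, in which the tool goes at most 62.5 mm and 10.7 degrees, less where a joint would pass 70% of its speed; a pose out of reach is approached as far as the arm can. A call is refused whole if a number of a shift passes 62.5 or a number of a turn 0.188, either way. A call with a gripper value outside its range is refused whole. "grip" is the closure, from -1 (fully open) to 1 (shut), set as the call begins (left out, the last holds). The fingers move at their own pace and stop on an object; "grip_force" is the grip in N (left out, the last holds). Time passes only in rows, so rows that do not move let the fingers close. It gives the time, the measured TCP pose, the force, the opening and the grip force at its end, in the units of the state.
- r.sense(): the state, without advancing time (a new reading comes with each control period).
- r.snapshot(name): name is "side" or "top" or "wrist"; returns a dict with "img" (384x512x3 uint8, blue, green, red), "z_map" (384x512 float32, mm along the optical axis (not along the pixel's ray), 0 where there is no reading), "fx", "fy", "cx", "cy" (pixels), "view" (4x4, takes a point from world to camera coordinates). Camera axes: x right, y down, z forward; pixel columns grow to the right and rows downward; lengths in mm; the calibration is good to about 2 mm. A picture is of the moment at which its call begins.
- r.hand_in(): hands the job in; it is judged then, once.
The state is a dict: "time": time; "joint_pos": joint angles; "qd": joint speeds; "joint_efforts": joint torques, N m; "tool_pos": TCP position; "tcp_rot": TCP orientation; "ft_force": force on the tool from outside, world axes, zero at the start; "wrist_torque": the same for the moment, N m; "finger_gap": finger opening in mm; "grip_force": force on a finger pad.
Only numpy, scipy, OpenCV 4.12 (cv2) and the standard library are available. Lean on these libraries where they do the work, as an engineer would, in place of code of your own. Each camera call takes 0.05 s, during which the arm holds its last target. There are 200 camera calls.

### The job

On the bench stands a small four-spoked carousel with four capped amber vials. Push on its spokes with a fingertip to turn the carousel until the red-capped vial stands on the white index line, in front of the reader post; then push the reader arm round with a fingertip, all the way to its stop, so that the blue reader head hangs over the red-capped vial. Only push, never lift: do not touch the vials, leave them all seated in their cups, do not disturb the other things on the bench, and finish with the hand clear.

Things in the scene. Friction and masses are not known exactly. Their poses are not given: they have to be found in the camera images.
- carousel_foot: fixed grey foot of the carousel: a disc 128 mm across, 8 mm high, with a strip 30 mm wide, 8 mm high running from it to the reader post. Origin under the hub at bench height, on the carousel's axis, z up. Its +x axis runs along the white index line (painted on the strip, 79 to 127 mm from the hub) to the reader post, 145 mm from the hub.
- carousel (a joint): angle of the carousel about its upright axis (rad, 0 at the start, positive anticlockwise seen from above, free to turn one full turn either way). Stiff from friction (about 2 N at a spoke's end turns it), so that it stays where it is left; no detents. At the start one spoke lies over the index line.
- hub (a point): point on the carousel's axis, 28 mm above the bench. The carousel is an aluminium disc 148 mm across, top 22 mm above the bench, hub cone to 40 mm; four spokes 90 degrees apart; midway between the spokes four grey cups, 35 mm across and 38 mm high above the bench, centred 52 mm from the axis (at the start 45 and 135 degrees to either side of the index line).
- spoke_1 (a point): point on the axis of a steel push spoke of the carousel, 100 mm from the carousel's axis and 44 mm above the bench; the spoke is a straight round bar 10 mm thick that rises outward by 1 in 6, free from the disc's rim (74 mm from the axis) to a black ball 18 mm across, 122 mm from the axis and 48 mm high; beneath it is free space down to the bench (except over the strip). Turns with the carousel.
- spoke_2 (a point): point on the axis of a steel push spoke of the carousel, 100 mm from the carousel's axis and 44 mm above the bench; the spoke is a straight round bar 10 mm thick that rises outward by 1 in 6, free from the disc's rim (74 mm from the axis) to a black ball 18 mm across, 122 mm from the axis and 48 mm high; beneath it is free space down to the bench (except over the strip). Turns with the carousel.
- spoke_3 (a point): point on the axis of a steel push spoke of the carousel, 100 mm from the carousel's axis and 44 mm above the bench; the spoke is a straight round bar 10 mm thick that rises outward by 1 in 6, free from the disc's rim (74 mm from the axis) to a black ball 18 mm across, 122 mm from the axis and 48 mm high; beneath it is free space down to the bench (except over the strip). Turns with the carousel.
- spoke_4 (a point): point on the axis of a steel push spoke of the carousel, 100 mm from the carousel's axis and 44 mm above the bench; the spoke is a straight round bar 10 mm thick that rises outward by 1 in 6, free from the disc's rim (74 mm from the axis) to a black ball 18 mm across, 122 mm from the axis and 48 mm high; beneath it is free space down to the bench (except over the strip). Turns with the carousel.
- vial_red_mid (a point): centre (half-way up) of the amber vial with the red cap, loose in one of the four cups (which one varies): 25 mm across, 40 mm high, its top 65 mm above the bench
- vial_white_1_mid (a point): centre (half-way up) of an amber vial with a white cap, loose in another cup; same size
- vial_white_2_mid (a point): centre (half-way up) of an amber vial with a white cap, loose in another cup; same size
- vial_white_3_mid (a point): centre (half-way up) of an amber vial with a white cap, loose in another cup; same size
- reader_post (a point): point on the axis of the upright steel reader post (16 mm thick, with a black boss 28 mm across from 76 to 98 mm above the bench), at the height of the reader arm's axis, 87 mm above the bench
- reader_arm (a joint): angle of the reader arm about the post (rad): 0 to 0.3 at the start (swung away from the carousel), 2.0 at its stop, where the arm lies over the index line and points at the carousel's axis. Grows as the arm turns clockwise seen from above. Friction holds it where it is left (about 2.5 N at the middle turns it).
- reader_arm_middle (a point): point in the middle of the reader arm, a level aluminium bar 12 mm wide and 12 mm high, its axis 87 mm above the bench; this point is 52 mm from the post's axis; the bar is free from 14 to 78 mm from it. Turns with the arm.
- reader_head (a point): centre of the underside of the blue round reader head (30 mm across, from 73 to 97 mm above the bench, a black button on top to 100 mm) at the end of the reader arm, 93 mm from the post's axis; it passes clear above the vials and the spokes
- balance_corner (a point): bystander: top front right corner (as the robot sees it) of the tall glass shield of the analytical balance to the left of the carousel, 310 mm above the bench; the shield reaches 170 mm to the left and 190 mm away from the robot from here, and its low display part 100 mm towards the robot, about 60 mm high
- tip_box: bystander: blue pipette tip box with a clear lid, 86x124x70 mm, origin under its centre
- beaker_50: bystander: small glass beaker, 49 mm across, 58 mm high, origin under its centre
- marker_black: bystander: black marker pen lying down, 133 mm long, 12 mm thick, origin under its centre
- petri_pile_3: bystander: pile of three clear petri dishes, 64 mm across, 46 mm high, origin under its centre

How it is judged (in metres and radians):
On the way, in this order (a step that is already met when the one before it is completed fails the run):
1. the red-capped vial stands on the index line while the reader arm is still swung away (x of vial_red_mid in the frame of carousel_foot above 0.042 m and y of vial_red_mid in the frame of carousel_foot between -0.008 and 0.008 m and value of joint reader_arm below 0.6 rad), for 0.2 s.
2. the reader arm is swung to its stop with the red-capped vial beneath the head (x of vial_red_mid in the frame of carousel_foot above 0.042 m and y of vial_red_mid in the frame of carousel_foot between -0.008 and 0.008 m and value of joint reader_arm above 1.93 rad), for 0.2 s.
At the end, for the whole second after the job is handed in: The red-capped vial's centre is within 8 mm of the index line on the post's side of the hub, the reader arm is at its stop (2.0 rad, at most 0.07 short) with the head's centre within 14 mm of the vial's axis, all four vials stand seated in their cups, and all is at rest (all of step 2 and horizontal distance between reader_head and vial_red_mid below 0.014 m and z of each of vial_red_mid, vial_white_1_mid, vial_white_2_mid, vial_white_3_mid in the frame of carousel_foot below 0.051 m and angle between each of vial_red_mid, vial_white_1_mid, vial_white_2_mid, vial_white_3_mid's own z axis and vertical below 0.2 rad and velocity of joint carousel between -0.05 and 0.05 rad/s and velocity of joint reader_arm below 0.05 rad/s); the robot touches nothing.
It fails at once if a vial is lifted more than 6 mm or tipped out of its cup (not (z of each of vial_red_mid, vial_white_1_mid, vial_white_2_mid, vial_white_3_mid in the frame of carousel_foot below 0.051 m and angle between each of vial_red_mid, vial_white_1_mid, vial_white_2_mid, vial_white_3_mid's own z axis and vertical below 0.2 rad)).
It fails at once if a vial is touched by the robot (more than 2 N) (contact force between any of the fingers, the arm and vial_red above 2 N or contact force between any of the fingers, the arm and vial_white_1 above 2 N or contact force between any of the fingers, the arm and vial_white_2 above 2 N or contact force between any of the fingers, the arm and vial_white_3 above 2 N).
It fails at once if a bystander is moved more than 15 mm (distance of any of tip_box, beaker_50, marker_black, petri_pile_3 from where it was at the start of the episode above 0.015 m).
It also fails if it takes over 72 s, if anything falls off the work surface, if the arm or the gripper's body presses on something with over 40 N, if the wrist force passes 120 N, or if a joint passes its speed limit or range.

## Working session

There is one attempt and no reset: what is moved stays moved. The work goes in short steps, Python scripts to look and compute and a tool call to move; the robot and the scene stay as the last step left them, time stands still between calls to the robot, and variables do not carry over. Pictures are saved under pics/ and viewed, at most 10 in all, crops included, and the job is handed in when it is done.

Besides the shell and the picture viewer there is one more tool, called as name(argument=value, ...), one argument or row to a line, values as JSON. send_rows: Moves the arm, as the interface text tells. Its arguments: {"type":"object","properties":{"increments":{"type":"array"},"grip":{"type":"number"},"grip_force":{"type":"number"}},"required":["increments"]}

```bash
mkdir -p pics; cat > h.py <<'E'
from bench import r
import numpy as np, cv2
def shot(n,f=None):
    s=r.snapshot(n)
    if f: cv2.imwrite('pics/'+f,s['img'])
    return s
def ray(s,u,v,z):
    V=np.array(s['view']);R=V[:3,:3];c=-R.T@V[:3,3]
    d=R.T@np.array([(u-s['cx'])/s['fx'],(v-s['cy'])/s['fy'],1])
    return c+d*(z-c[2])/d[2]
def proj(s,p):
    V=np.array(s['view']);q=V[:3,:3]@np.array(p)+V[:3,3]
    return s['fx']*q[0]/q[2]+s['cx'],s['fy']*q[1]/q[2]+s['cy']
E
python3 - <<'E'
from h import *
s=shot('top','t0.png');q=shot('side','s0.png')
for k in (s,q): print(k['fx'],np.round(-np.array(k['view'])[:3,:3].T@np.array(k['view'])[:3,3]),np.round(k['view'],2).tolist())
e=r.sense();print(e)
np.save('t0.npy',s['z_map'])
E
```

```text
347.33079888517096 [ 361.   83. 1379.] [[0.02, -1.0, 0.03, 36.4], [-0.98, -0.03, -0.18, 603.59], [0.18, -0.02, -0.98, 1293.26], [0.0, 0.0, 0.0, 1.0]]
415.45365706559704 [ 300. 1105.  665.] [[-0.97, -0.25, 0.01, 561.09], [-0.11, 0.39, -0.91, 208.08], [0.23, -0.89, -0.41, 1181.39], [0.0, 0.0, 0.0, 1.0]]
{'time': 0.1, 'joint_pos': array([ 6.78726444e+01,  7.51101901e+00,  8.53212232e+01, -8.41585832e-04,
        8.72641115e+01, -4.89183351e+00]), 'qd': array([-0.0405192 , -0.32722353, -0.15818442,  0.00419718,  0.00587046,
        0.00748198]), 'joint_efforts': array([-4.82066935e-04, -5.70956004e+01, -5.01938975e+01, -3.63950448e-04,
        8.29854253e-03,  1.20973809e-04]), 'tool_pos': array([177.54175557, 572.54806456, 194.0643352 ]), 'tcp_rot': array([-1.79903926e+02, -7.37905786e-03,  1.62764513e+02]), 'ft_force': array([-0.26318899,  0.30551859,  0.59245898]), 'wrist_torque': array([ 0.01298477, -0.02209429, -0.00744326]), 'grip_force': 0.0, 'finger_gap': 85.83675606315076}
```

View pics/t0.png

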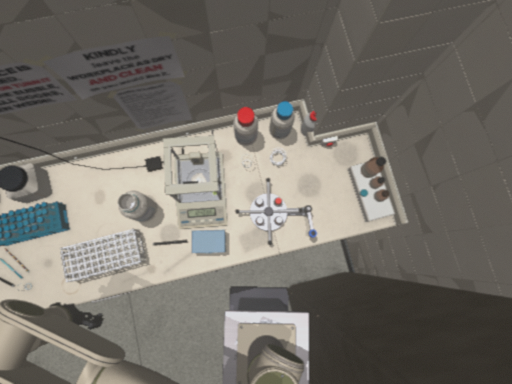

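View pics/s0.png

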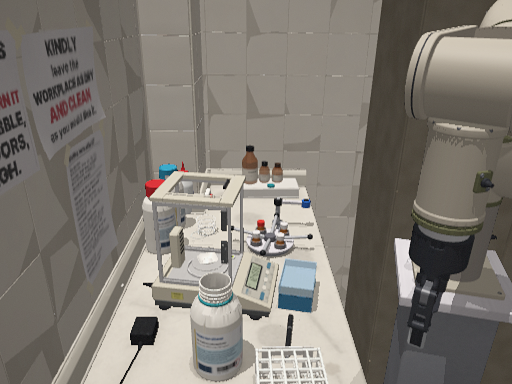

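```bash
python3 - <<'E'
from h import *
s=shot('top')
im=s['img'][140:265,220:345]
cv2.imwrite('pics/t1.png',cv2.resize(im,(750,750),interpolation=cv2.INTER_CUBIC)[:600])
hsv=cv2.cvtColor(s['img'],cv2.COLOR_BGR2HSV)
def cen(m,z,name):
    n,l,st,c=cv2.connectedComponentsWithStats(m.astype(np.uint8))
    for i in range(1,n):
        if st[i,4]>=5 and 225<c[i,0]<335 and 170<c[i,1]<255: print(name,c[i].round(1),st[i,4],ray(s,*c[i],z).round(1))
H,S,V=cv2.split(hsv)
cen(((H<8)|(H>172))&(S>120)&(V>80),65,'red')
cen((H>100)&(H<125)&(S>130),97,'blue')
cen((V<50),48,'black')
E
```

```text
red [277.9 200.8] 25 [567.1 -33.1  65. ]
```

View pics/t1.png

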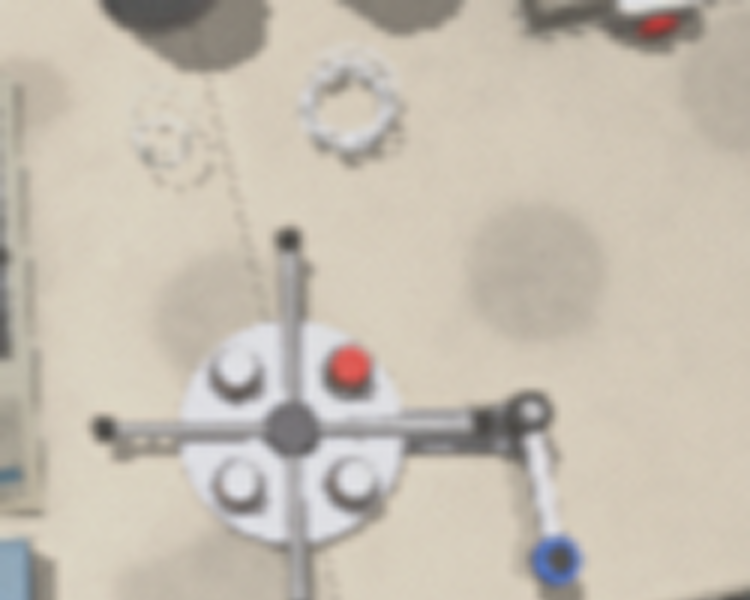

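```bash
python3 - <<'E'
from h import *
s=shot('top')
P=dict(hub=(292,430,40),post=(530,412,98),L=(104,429,48),T=(288,239,48),R=(486,420,48),red=(350,367,65),w1=(237,371,65),w2=(240,484,65),w3=(353,480,65),head=(556,560,97),petri=(350,105,46),tipboxtr=(30,540,70),balcorner=(35,500,30))
for k,(u,v,z) in P.items():
    print(k,ray(s,220+(u+.5)/6-.5,140+(v+.5)/6-.5,z).round(1))
E
```

```text
hub [528.9   1.8  40. ]
post [ 536.8 -142.7   98. ]
L [525.4 123.1  48. ]
T [653.5   7.   48. ]
R [ 537.7 -122.9   48. ]
red [567.3 -33.1  65. ]
w1 [562.7  39.1  65. ]
w2 [490.6  35.7  65. ]
w3 [495.  -35.8  65. ]
head [ 445.6 -158.5   97. ]
petri [746.1 -32.8  46. ]
tipboxtr [451.8 166.3  70. ]
balcorner [480.4 166.7  30. ]
```

send_rows(
  increments=[
    [-32,-39,0,0,0,0],
    [-32,-39,0,0,0,0],
    [-32,-39,0,0,0,0],
    [-32,-39,0,0,0,0],
  ],
  grip=1,
)

```text
time: 0.7
tool_pos: [254.1, 384.6, 194.8]
tcp_rot: [-180.0, 0.0, 162.8]
ft_force: [1.3, -0.4, 0.0]
finger_gap: 12.4
grip_force: 0.0
```

send_rows(
  increments=[
    [-32,-39,0,0,0,0],
    [-32,-39,0,0,0,0],
    [-32,-39,0,0,0,0],
    [-32,-39,0,0,0,0],
  ],
)

```text
time: 1.2
tool_pos: [330.1, 197.7, 195.0]
tcp_rot: [180.0, 0.0, 162.8]
ft_force: [1.4, 1.5, 0.5]
finger_gap: 0.1
grip_force: 0.0
```

send_rows(
  increments=[
    [-24,-36,0,0,0,0],
    [-24,-36,0,0,0,0],
    [-24,-36,0,0,0,0],
    [-24,-36,0,0,0,0],
    [-24,-36,0,0,0,-0.17],
  ],
)

```text
time: 1.82
tool_pos: [391.3, -9.7, 195.1]
tcp_rot: [180.0, 0.0, 172.7]
ft_force: [1.0, 0.9, 0.0]
finger_gap: 0.3
grip_force: 0.0
```

send_rows(
  increments=[
    [0,0,0,0,0,-0.17],
    [0,0,0,0,0,0],
    [0,0,0,0,0,0],
  ],
)

```text
time: 2.2
tool_pos: [390.9, -7.9, 194.9]
tcp_rot: [180.0, -0.0, -177.9]
ft_force: [-0.3, -0.2, -0.1]
finger_gap: -0.1
grip_force: 0.0
```

send_rows(
  increments=[
    [-20,-19,20,0,0,0],
    [-20,-19,20,0,0,0],
    [0,0,0,0,0,0],
    [0,0,0,0,0,0],
  ],
)

```text
time: 2.7
tool_pos: [432.3, -43.9, 155.2]
tcp_rot: [180.0, -0.0, -177.8]
ft_force: [0.6, 0.8, -0.3]
finger_gap: -0.1
grip_force: 0.0
```

```bash
python3 - <<'E'
from h import *
s=shot('wrist','w0.png')
for k,p in dict(hub=(528.9,1.7,40),post=(536.8,-142.7,98),bottomspoke100=(429,-3,44),ball=(407.2,-4,48),red=(567,-33,65),w3=(495,-35.8,65),head=(445.6,-158.5,97),tip=(431,-46,28)).items(): print(k,np.round(proj(s,p)))
E
```

```text
hub [296. 261.]
post [149. 295.]
bottomspoke100 [299. 175.]
ball [301. 154.]
red [264. 303.]
w3 [264. 243.]
head [123. 202.]
tip [257. 172.]
```

View pics/w0.png

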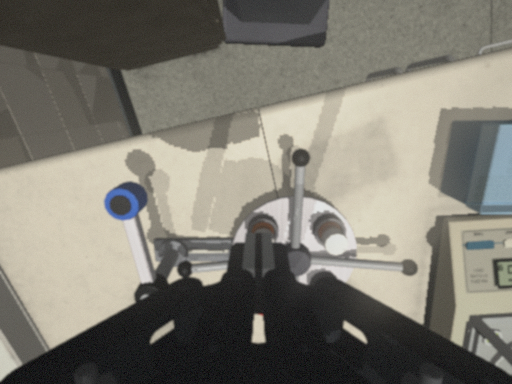

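send_rows(
  increments=[
    [0,0,32,0,0,0],
    [0,0,32,0,0,0],
    [0,0,32,0,0,0],
    [0,0,31,0,0,0],
    [0,0,0,0,0,0],
  ],
)

```text
time: 3.38
tool_pos: [430.5, -43.7, 26.6]
tcp_rot: [179.9, -0.2, -177.7]
ft_force: [-0.2, -0.1, -0.0]
finger_gap: -0.0
grip_force: 0.0
```

send_rows(
  increments=[
    [0,5,0,0,0,0],
    [0,5,0,0,0,0],
    [0,5,0,0,0,0],
    [0,5,0,0,0,0],
    [0,0,0,0,0,0],
  ],
)

```text
time: 4.0
tool_pos: [431.8, -24.3, 28.1]
tcp_rot: [180.0, 0.0, -177.7]
ft_force: [0.9, -0.6, 0.0]
finger_gap: -0.1
grip_force: 0.0
```

send_rows(
  increments=[
    [0,2,0,0,0,0],
    [0.6,3.9,0,0,0,0.039],
    [0.6,3.9,0,0,0,0.039],
    [0.6,3.9,0,0,0,0.039],
    [0.6,3.9,0,0,0,0.039],
  ],
)

```text
time: 4.62
tool_pos: [429.5, -7.0, 27.9]
tcp_rot: [-180.0, -0.0, 173.2]
ft_force: [0.2, 1.0, 0.0]
finger_gap: 0.1
grip_force: 0.0
```

send_rows(
  increments=[
    [0.6,3.9,0,0,0,0.039],
    [0.6,3.9,0,0,0,0.039],
    [0.6,3.9,0,0,0,0.039],
    [0.6,3.9,0,0,0,0.039],
    [0.6,3.9,0,0,0,0.039],
  ],
)

```text
time: 5.25
tool_pos: [430.3, 12.7, 27.9]
tcp_rot: [-180.0, -0.0, 162.0]
ft_force: [-0.1, 0.7, 0.7]
finger_gap: -0.2
grip_force: 0.0
```

```bash
cat > m.py <<'E'
from h import *
hub=np.array([528.9,1.7]);
def red(s):
    H,S,V=cv2.split(cv2.cvtColor(s['img'],cv2.COLOR_BGR2HSV))
    m=(((H<8)|(H>172))&(S>120)&(V>80)).astype(np.uint8); m[:170]=0;m[255:]=0;m[:,:230]=0;m[:,335:]=0
    c=cv2.moments(m,True);c=(c['m10']/c['m00'],c['m01']/c['m00'])
    p=ray(s,*c,65)[:2];d=p-hub;a=np.degrees(np.arctan2(d[1],d[0]))
    print('red',p.round(1),'r',np.hypot(*d).round(1),'angle to index',(a+87).round(1), 'n',m.sum())
e=r.sense();print(e['time'],e['tool_pos'].round(1),e['tcp_rot'].round(1),e['ft_force'].round(1))
E
python3 - <<'E'
from m import *
red(shot('top'))
E
```

```text
5.25 [430.3  12.7  27.9] [-180.   -0.  162.] [-0.1  0.7  0.7]
red [567.1 -33.1] r 51.6 angle to index 44.6 n 25
```

```bash
python3 - <<'E'
from m import *
s=shot('top');w=shot('wrist');q=shot('side');red(s)
a=cv2.resize(s['img'][160:260,220:345],(500,400),interpolation=cv2.INTER_CUBIC)
b=cv2.resize(q['img'][190:270,215:325],(550,400),interpolation=cv2.INTER_CUBIC)[:,:300]
c=cv2.resize(w['img'][100:300,200:400],(200,200))
o=np.zeros((600,800,3),np.uint8);o[:400,:500]=a;o[:400,500:]=b;o[400:,:200]=c
cv2.imwrite('pics/c1.png',o)
E
```

```text
5.3 [430.4  13.   27.9] [180.   -0.  161.9] [ 0.3 -0.2 -0.2]
red [567.  -32.7] r 51.3 angle to index 45.0 n 26
```

View pics/c1.png

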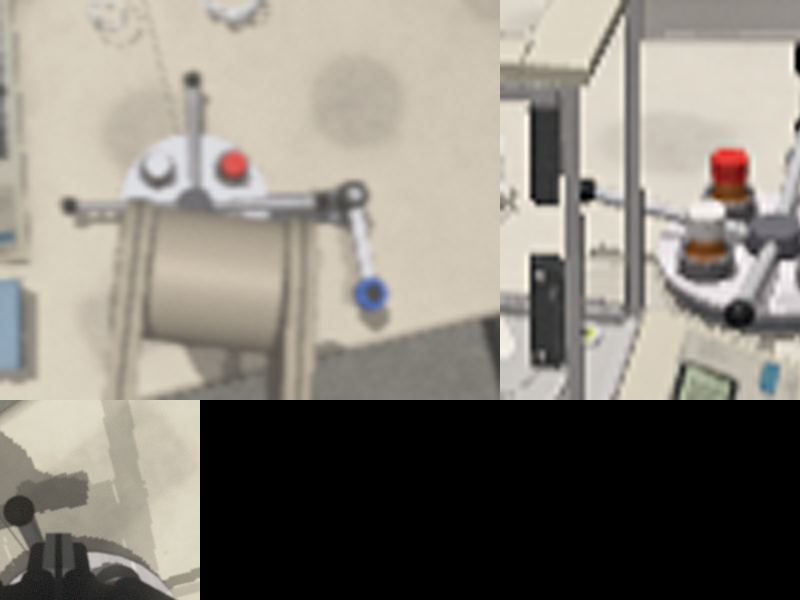

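```bash
python3 - <<'E'
from m import *
w=shot('wrist')
def pt(s,u,v):
    z=float(s['z_map'][v,u]);V=np.array(s['view']);
    return (V[:3,:3].T@(np.array([(u-s['cx'])/s['fx']*z,(v-s['cy'])/s['fy']*z,z])-V[:3,3])).round(1)
for n,(u,v) in dict(ball=(220,210),spoke=(230,232),f1=(256,238),f2=(262,238),f3=(250,240),f4=(259,250),f5=(236,275),f6=(284,275)).items(): print(n,pt(w,u,v),w['z_map'][v,u])
print('tcp proj',proj(w,(430.4,13,28)),'spoke100',proj(w,(429,-3,44)), 'ball', proj(w,(407,-4,48)))
cv2.imwrite('pics/w2.png',cv2.resize(w['img'][180:340,160:360],(800,600)))
E
```

```text
5.45 [430.4  12.6  27.9] [-180.    -0.   162.2] [ 0.3 -0.8 -0.7]
ball [407.3  -1.7  58. ] 160.3368
spoke [423.4  -2.2  52.4] 170.27495
f1 [420.4  14.5  76.3] 145.05952
f2 [422.   17.1  75. ] 146.54971
f3 [420.   11.6  77.4] 144.1634
f4 [421.4  15.7  87.4] 134.61847
f5 [416.1   8.3 111.6] 110.67546
f6 [421.6  25.3 111.6] 110.710884
tcp proj (np.float64(258.9983589862597), np.float64(218.8354120195866)) spoke100 (np.float64(233.12673327665328), np.float64(234.46322551688033)) ball (np.float64(218.23217442905735), np.float64(204.49866375997874))
```

View pics/w2.png

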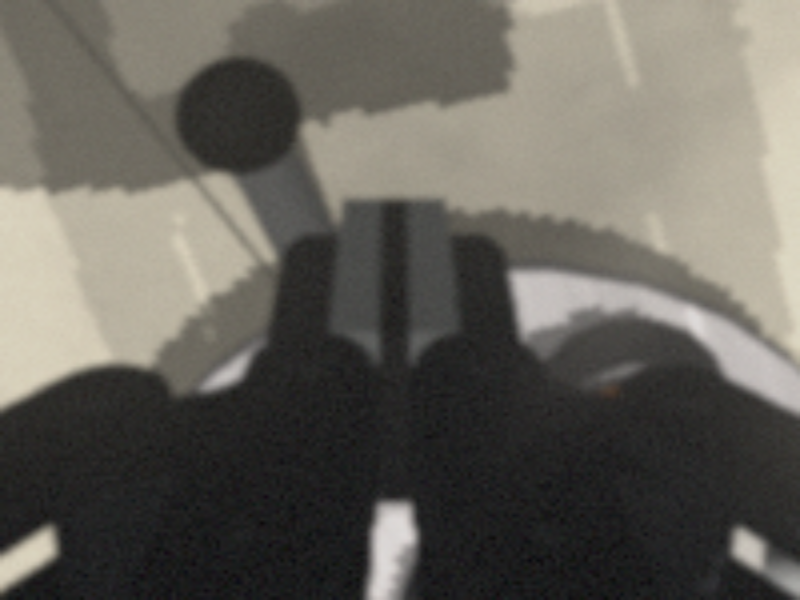

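```bash
python3 - <<'E'
from m import *
q=shot('side');w=shot('wrist')
for z in (28,50,70,90): print(z,np.round(proj(q,(430.4,13,z)),1),np.round(proj(w,(420,14,z)),1))
u,v=[int(x) for x in proj(q,(430.4,13,60))]
a=q['img'][v-50:v+40,u-60:u+60].copy()
a=cv2.resize(a,(800,600),interpolation=cv2.INTER_CUBIC)
for z in (28,70):
    x,y=proj(q,(430.4,13,z)); cv2.circle(a,(int((x-u+60)*800/120),int((y-v+50)*600/90)),4,(0,255,0),-1)
cv2.imwrite('pics/sd.png',a)
for row in range(228,242,2): print(row,w['z_map'][row,252:266:4])
E
```

```text
5.5 [430.4  12.5  27.9] [-180.    -0.   162.2] [-0.1 -0.5  0.1]
28 [301.3 244.1] [255.6 204. ]
50 [301.7 237.7] [255.3 217. ]
70 [302.1 231.9] [255.  231.9]
90 [302.5 225.9] [254.5 251.2]
228 [225.39265 223.81479 224.71738 224.58524]
230 [226.51169 224.2938  225.37201 225.79552]
232 [227.00903 227.15923 225.87851 225.424  ]
234 [149.66164 150.06154 149.73764 150.49806]
236 [147.28351 147.68388 148.24434 147.23753]
238 [145.21994 145.79573 145.11638 145.7494 ]
240 [143.14046 143.5152  142.58917 143.98943]
```

View pics/sd.png

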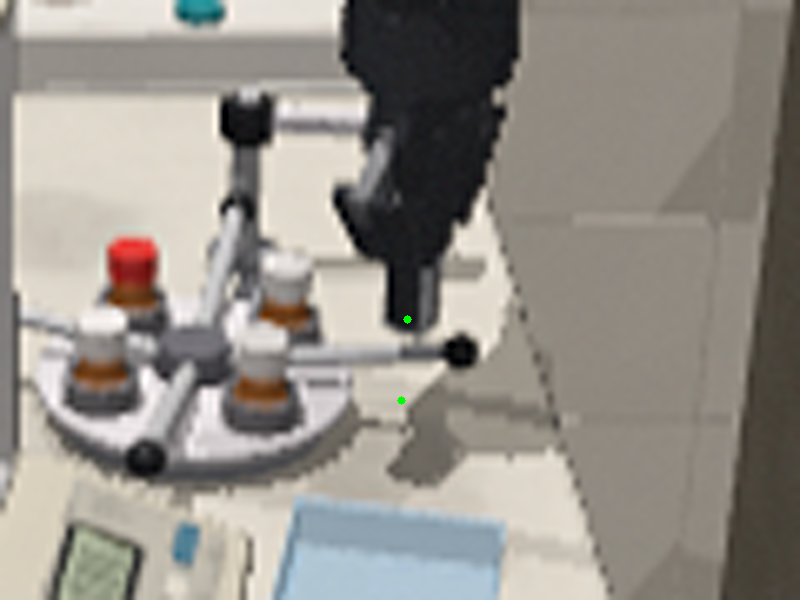

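send_rows(
  increments=[
    [-9,-24.5,0,0,0,0],
    [-9,-24.5,0,0,0,0],
    [0,0,0,0,0,-0.175],
    [0,0,0,0,0,-0.175],
    [0,0,0,0,0,0],
  ],
)

```text
time: 6.22
tool_pos: [432.5, -39.7, 28.0]
tcp_rot: [180.0, -0.0, -177.9]
ft_force: [-0.1, 0.4, 0.3]
finger_gap: -0.3
grip_force: 0.0
```

send_rows(
  increments=[
    [0,0,10,0,0,0],
    [0,0,10,0,0,0],
    [0,0,10,0,0,0],
    [0,0,7,0,0,0],
    [0,0,0,0,0,0],
  ],
)

```text
time: 6.85
tool_pos: [431.8, -39.3, -9.9]
tcp_rot: [180.0, -0.1, -177.8]
ft_force: [0.3, -0.1, -0.7]
finger_gap: -0.1
grip_force: 0.0
```

send_rows(
  increments=[
    [0,6,0,0,0,0],
    [0,6,0,0,0,0],
    [0,5,0,0,0,0],
    [0.6,3.9,0,0,0,0.039],
    [0.6,3.9,0,0,0,0.039],
  ],
)

```text
time: 7.48
tool_pos: [430.6, -14.6, -8.8]
tcp_rot: [-180.0, 0.0, 177.7]
ft_force: [-1.1, -3.2, 0.9]
finger_gap: 0.2
grip_force: 1.0
```

```bash
python3 - <<'E'
from m import *
red(shot('top'))
E
```

```text
7.475 [430.6 -14.6  -8.8] [-180.     0.   177.7] [-1.1 -3.2  0.9]
red [564.6 -36. ] r 51.9 angle to index 40.5 n 26
```

send_rows(
  increments=[
    [0.6,3.9,0,0,0,0.039],
    [0.6,3.9,0,0,0,0.039],
    [0.6,3.9,0,0,0,0.039],
    [0.6,3.9,0,0,0,0.039],
    [0.6,3.9,0,0,0,0.039],
  ],
)

```text
time: 8.15
tool_pos: [429.6, 5.0, -9.0]
tcp_rot: [-180.0, -0.0, 166.5]
ft_force: [-2.0, -2.2, 2.2]
finger_gap: -0.2
grip_force: 1.0
```

```bash
python3 - <<'E'
from m import *
red(shot('top'))
E
```

```text
8.15 [429.6   5.   -9. ] [-180.    -0.   166.5] [-2.  -2.2  2.2]
red [556.8 -41.2] r 51.2 angle to index 30.1 n 26
```

send_rows(
  increments=[
    [0.3,3.9,0,0,0,0.039],
    [0.3,3.9,0,0,0,0.039],
    [0.3,3.9,0,0,0,0.039],
    [0.3,3.9,0,0,0,0.039],
    [0.3,3.9,0,0,0,0.039],
  ],
)

```text
time: 8.82
tool_pos: [433.7, 24.0, -9.3]
tcp_rot: [-180.0, -0.1, 155.4]
ft_force: [-2.5, -0.8, 0.9]
finger_gap: -0.1
grip_force: 1.1
```

send_rows(
  increments=[
    [0.3,3.9,0,0,0,0.039],
    [0.3,3.9,0,0,0,0.039],
    [0.3,3.9,0,0,0,0.039],
    [0.3,3.9,0,0,0,0.039],
    [0,0,0,0,0,0],
  ],
)

```text
time: 9.45
tool_pos: [440.4, 38.5, -9.2]
tcp_rot: [-180.0, -0.0, 146.5]
ft_force: [-0.2, -1.0, -0.8]
finger_gap: -0.1
grip_force: 0.2
```

```bash
python3 - <<'E'
from m import *
red(shot('top'))
E
```

```text
9.45 [440.4  38.5  -9.2] [-180.    -0.   146.5] [-0.2 -1.  -0.8]
red [541.2 -48.1] r 51.3 angle to index 10.8 n 20
```

send_rows(
  increments=[
    [0.3,3.9,0,0,0,0.039],
    [0.3,3.9,0,0,0,0.039],
    [0.3,3.9,0,0,0,0.039],
    [0.2,2,0,0,0,0.02],
    [0,0,0,0,0,0],
  ],
)

```text
time: 10.12
tool_pos: [447.8, 49.9, -9.1]
tcp_rot: [-180.0, -0.0, 138.6]
ft_force: [-0.8, -0.6, 0.2]
finger_gap: 0.4
grip_force: 0.7
```

```bash
python3 - <<'E'
from m import *
red(shot('top'))
E
```

```text
10.125 [447.8  49.9  -9.1] [-180.    -0.   138.6] [-0.8 -0.6  0.2]
red [533.8 -55.5] r 57.4 angle to index 1.9 n 9
```

send_rows(
  increments=[
    [0.2,2.5,0,0,0,0.025],
    [0.2,2.5,0,0,0,0.025],
    [0,0,0,0,0,0],
    [0,-8,0,0,0,0],
    [0,-12,0,0,0,0],
  ],
)

```text
time: 10.8
tool_pos: [437.1, 39.2, -8.7]
tcp_rot: [180.0, 0.0, 135.8]
ft_force: [0.0, 0.2, 0.5]
finger_gap: -0.0
grip_force: 0.0
```

send_rows(
  increments=[
    [10,0,-40,0,0,0],
    [20,-20,-50,0,0,0],
    [20,-20,-50,0,0,0],
    [20,-20,-30,0,0,0],
    [0,0,0,0,0,0],
  ],
)

```text
time: 11.42
tool_pos: [346.0, 45.1, 164.0]
tcp_rot: [179.7, 0.3, 135.7]
ft_force: [0.7, 0.0, -0.3]
finger_gap: 0.0
grip_force: 0.0
```

```bash
python3 - <<'E'
from m import *
red(shot('top','t5.png'))
E
```

```text
11.425 [346.   45.1 164. ] [179.7   0.3 135.7] [ 0.7  0.  -0.3]
red [529.6 -49.7] r 51.4 angle to index -2.2 n 26
```

send_rows(
  increments=[
    [-38.5,-9.5,0,0,0,0],
    [-38.5,-9.5,0,0,0,0],
    [-38.5,-9.5,0,0,0,0],
    [-38.5,-9.5,0,0,0,0],
    [-38.5,-9.5,0,0,0,0],
  ],
)

```text
time: 12.1
tool_pos: [449.5, -124.3, 158.5]
tcp_rot: [-179.9, -0.2, 135.7]
ft_force: [0.7, 0.8, 0.1]
finger_gap: -0.0
grip_force: 0.0
```

send_rows(
  increments=[
    [-38.5,-9.5,0,0,0,0],
    [-38.5,-9.5,0,0,0,0],
    [0,0,0,0,0,-0.157],
    [0,0,0,0,0,-0.157],
    [0,0,0,0,0,-0.157],
  ],
)

```text
time: 12.72
tool_pos: [490.7, -190.5, 158.0]
tcp_rot: [180.0, -0.2, 163.0]
ft_force: [0.7, -0.4, 0.2]
finger_gap: -0.2
grip_force: 0.0
```

send_rows(
  increments=[
    [0,0,0,0,0,-0.157],
    [0,0,0,0,0,-0.157],
    [0,0,0,0,0,-0.157],
    [0,0,0,0,0,0],
    [0,0,0,0,0,0],
  ],
)

```text
time: 13.35
tool_pos: [491.1, -190.3, 159.6]
tcp_rot: [179.9, -0.1, -170.5]
ft_force: [-0.0, -0.3, -0.1]
finger_gap: 0.1
grip_force: 0.0
```

```bash
python3 - <<'E'
from m import *
w=shot('wrist','w3.png')
for k,p in dict(post=(536.8,-142.7,98),head=(445.6,-158.5,97),mid=(485.6,-151.6,93)).items(): print(k,np.round(proj(w,p)))
E
```

```text
13.35 [ 491.1 -190.3  159.6] [ 1.799e+02 -1.000e-01 -1.705e+02] [-0.  -0.3 -0.1]
post [302. 247.]
head [307. 145.]
mid [304. 191.]
```

View pics/w3.png

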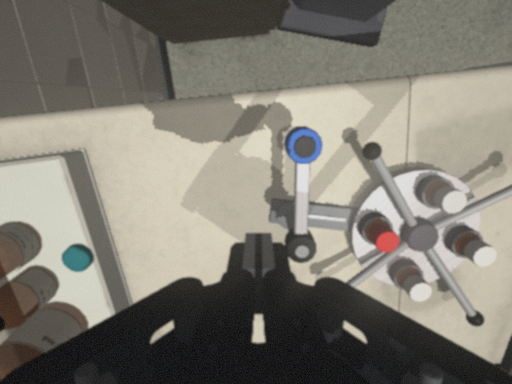

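send_rows(
  increments=[
    [0,0,32,0,0,0],
    [0,0,32,0,0,0],
    [0,0,32,0,0,0],
    [0,0,31.5,0,0,0],
    [0,0,0,0,0,0],
  ],
)

```text
time: 14.02
tool_pos: [489.0, -189.0, 30.5]
tcp_rot: [179.8, -0.3, -170.4]
ft_force: [0.1, 1.1, 0.4]
finger_gap: -0.2
grip_force: 0.0
```

send_rows(
  increments=[
    [0,6,0,0,0,0],
    [0,6,0,0,0,0],
    [0,6,0,0,0,0],
    [0,2,0,0,0,0],
    [1.4,4.2,0,0,0,0.08],
  ],
)

```text
time: 14.65
tool_pos: [486.9, -167.2, 34.5]
tcp_rot: [-179.9, 0.1, -175.0]
ft_force: [0.9, -2.3, 2.1]
finger_gap: -0.0
grip_force: 1.3
```

send_rows(
  increments=[
    [1.4,4.2,0,0,0,0.08],
    [1.4,4.2,0,0,0,0.08],
    [1.4,4.2,0,0,0,0.08],
    [1.4,4.2,0,0,0,0.08],
    [1.4,4.2,0,0,0,0.08],
  ],
)

```text
time: 15.28
tool_pos: [481.2, -145.8, 34.3]
tcp_rot: [-180.0, 0.1, 162.0]
ft_force: [0.7, -2.4, 0.9]
finger_gap: 0.0
grip_force: 1.1
```

```bash
cat >> m.py <<'E'
post=np.array([536.8,-142.7])
def head(s):
    H,S,V=cv2.split(cv2.cvtColor(s['img'],cv2.COLOR_BGR2HSV))
    m=((H>100)&(H<128)&(S>110)&(V>60)).astype(np.uint8); m[:185]=0;m[255:]=0;m[:,:260]=0;m[:,335:]=0
    c=cv2.moments(m,True)
    if not m.sum(): print('no head');return
    p=ray(s,c['m10']/c['m00'],c['m01']/c['m00'],97)[:2];d=p-post
    print('head',p.round(1),np.hypot(*d).round(1),'angle',(np.degrees(np.arctan2(d[1],d[0]))%360).round(1),m.sum())
E
python3 - <<'E'
from m import *
s=shot('top');red(s);head(s)
E
```

```text
15.275 [ 481.2 -145.8   34.3] [-1.80e+02  1.00e-01  1.62e+02] [ 0.7 -2.4  0.9]
red [529.3 -50. ] r 51.7 angle to index -2.6 n 27
no head
```

send_rows(
  increments=[
    [1.4,4.2,0,0,0,0.08],
    [1.4,4.2,0,0,0,0.08],
    [1.4,4.2,0,0,0,0.08],
    [1.4,4.2,0,0,0,0.08],
    [1.4,4.2,0,0,0,0.08],
  ],
)

```text
time: 15.95
tool_pos: [484.0, -123.9, 33.9]
tcp_rot: [-180.0, 0.0, 139.2]
ft_force: [0.4, -2.8, 1.4]
finger_gap: 0.3
grip_force: 1.1
```

send_rows(
  increments=[
    [1.4,4.2,0,0,0,0.08],
    [1.4,4.2,0,0,0,0.08],
    [1.4,4.2,0,0,0,0.08],
    [1.4,4.2,0,0,0,0.08],
    [0,0,0,0,0,0],
  ],
)

```text
time: 16.58
tool_pos: [492.5, -108.0, 33.6]
tcp_rot: [180.0, -0.0, 121.0]
ft_force: [0.3, -0.1, -0.2]
finger_gap: -0.3
grip_force: 0.0
```

```bash
python3 - <<'E'
from m import *
s=shot('top');red(s);head(s)
E
```

```text
16.575 [ 492.5 -108.    33.6] [180.  -0. 121.] [ 0.3 -0.1 -0.2]
red [529.3 -50. ] r 51.7 angle to index -2.6 n 27
head [485.4 -55.3] 101.4 angle 120.5 7
```

send_rows(
  increments=[
    [1.4,4.2,0,0,0,0.08],
    [1.4,4.2,0,0,0,0.08],
    [1.4,4.2,0,0,0,0.08],
    [1.4,4.2,0,0,0,0.08],
    [1.4,4.2,0,0,0,0.08],
  ],
)

```text
time: 17.25
tool_pos: [508.6, -93.7, 33.3]
tcp_rot: [-179.9, -0.0, 98.0]
ft_force: [-3.1, 1.6, 2.3]
finger_gap: 0.2
grip_force: 1.2
```

send_rows(
  increments=[
    [0.7,2.1,0,0,0,0.04],
    [0.7,2.1,0,0,0,0.04],
    [0,1,0,0,0,0.02],
    [0,0,0,0,0,0],
  ],
)

```text
time: 17.75
tool_pos: [513.8, -91.9, 33.2]
tcp_rot: [-179.9, -0.0, 92.4]
ft_force: [-2.5, 1.6, -0.2]
finger_gap: -0.1
grip_force: 1.1
```

Push gently on until the stop raises the force.

send_rows(
  increments=[
    [0,1.5,0,0,0,0],
    [0,0,0,0,0,0],
  ],
)

```text
time: 18.0
tool_pos: [515.5, -91.8, 33.2]
tcp_rot: [-180.0, -0.0, 92.3]
ft_force: [-3.5, 1.9, -0.8]
finger_gap: 0.0
grip_force: 1.3
```

send_rows(
  increments=[
    [0,1.5,0,0,0,0],
    [0,0,0,0,0,0],
  ],
)

```text
time: 18.25
tool_pos: [515.5, -91.9, 33.2]
tcp_rot: [-179.8, -0.0, 92.3]
ft_force: [-11.7, 1.9, 5.2]
finger_gap: -0.1
grip_force: 5.6
```

send_rows(
  increments=[
    [0,-3,0,0,0,0],
    [0,-10,0,0,0,0],
    [0,-20,0,0,0,0],
    [0,-20,-10,0,0,0],
    [0,-20,-30,0,0,0],
  ],
)

```text
time: 18.88
tool_pos: [442.1, -94.6, 72.4]
tcp_rot: [-179.9, -0.0, 92.3]
ft_force: [-0.3, -0.4, -0.4]
finger_gap: -0.2
grip_force: 0.0
```

send_rows(
  increments=[
    [0,-15,-50,0,0,0],
    [0,-15,-50,0,0,0],
    [0,0,-30,0,0,0],
    [0,0,0,0,0,0],
    [0,0,0,0,0,0],
  ],
)

```text
time: 19.5
tool_pos: [414.1, -96.0, 202.8]
tcp_rot: [-180.0, 0.0, 92.3]
ft_force: [-0.4, -0.2, -0.8]
finger_gap: 0.1
grip_force: 0.0
```

```bash
python3 - <<'E'
from m import *
s=shot('top');red(s);head(s)
cv2.imwrite('pics/f.png',cv2.resize(s['img'][150:260,220:345],(660,580),interpolation=cv2.INTER_CUBIC))
E
```

```text
19.5 [414.1 -96.  202.8] [-180.     0.    92.3] [-0.4 -0.2 -0.8]Traceback (most recent call last):
  File "<stdin>", line 2, in <module>
  File "m.py", line 6, in red
    c=cv2.moments(m,True);c=(c['m10']/c['m00'],c['m01']/c['m00'])
                             ~~~~~~~~^~~~~~~~~
ZeroDivisionError: float division by zero
```

Red is now hidden under the head, as expected; check the head, with the arm unobstructed.

```bash
python3 - <<'E'
from m import *
s=shot('top');head(s)
cv2.imwrite('pics/f.png',cv2.resize(s['img'][150:260,220:345],(660,580),interpolation=cv2.INTER_CUBIC))
E
```

```text
19.55 [413.7 -95.9 202.2] [-179.9   -0.    92.3] [-1.4 -0.1 -0.9]
head [525.8 -46.2] 97.1 angle 96.5 13
```

View pics/f.png

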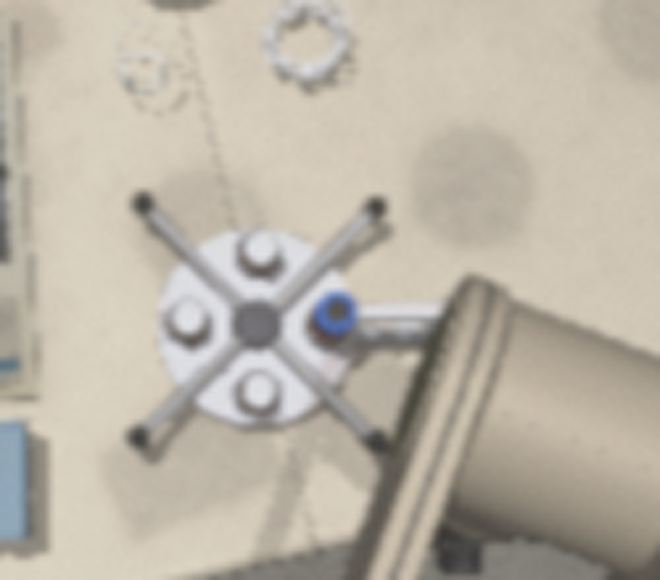

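```bash
python3 - <<'E'
from m import *
s=shot('top')
f=lambda u,v,z:ray(s,220+(u+.5)*125/660-.5,150+(v+.5)*110/580-.5,z)[:2]
p=f(335,314,97);d=p-post;print(p,np.hypot(*d),np.degrees(np.arctan2(d[1],d[0])))
b=[f(*x,48) for x in ((143,203),(376,207),(375,440),(138,437))]
for x in b: print(x.round(1))
for a,c in ((0,2),(1,3)): e=b[a]-b[c];print(np.degrees(np.arctan2(e[1],e[0])))
E
```

```text
19.6 [413.5 -95.8 201.9] [-179.9   -0.    92.3] [ 0.3 -0.6  0.3]
[531.08487447 -49.7661543 ] 93.10941056645878 93.51907006940333
[616.6  88. ]
[618.4 -84.6]
[446.3 -84.7]
[444.3  86.9]
45.409633290430556
-44.56988075652552
```

```bash
python3 -c "
from bench import r
print(r.hand_in())"
```

```text
the job is handed in; nothing more can be done
None
```

The job is handed in: by my last measurements the red-capped vial is about 2.5 mm off the index line (limit 8 mm), the reader arm is at its stop with the head about 2 mm from the vial's axis, the hand is clear, and it took about 20 s; the bench gave no verdict.

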